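# Sticker a board onto the drying pile

## Task

Put the next course on the little drying pile: lay the three equal thin square sticks crosswise on the pile's board, one straight above each of the three bearers underneath, then lay the loose full-length board on the sticks, flush over the board below. Last, set the iron weight gently, upright on the middle of the top board. Do not knock the jar over.

Things in the scene. Friction and masses are not known exactly. Their poses are not given: they have to be found in the camera images.
- pile: The pile so far, one solid piece of 1 kg, loose on the bench: a brown board 260 x 58 x 22 mm on three pale crosswise bearers 110 long, 20 wide, 20 high, jutting out 26 mm each side. Origin: centre of the underside, at bench height. x along the board, y along the bearers, z up. Bearers at x = -100, 0, +100 mm; board's top at z = 42 mm. Same when turned half round.
- stick_a_mid (a point): Centre of the first of three equal pale wooden sticks, 110 x 18 x 18 mm, about 30 g, loose, lying flat on the bench. x runs along the stick, z up. The three are interchangeable. (A 30 mm thick stick of the same length lies nearby; it is not one of them.)
- stick_b_mid (a point): Centre of the second of the three equal sticks, 110 x 18 x 18 mm; x along it, z up.
- stick_c_mid (a point): Centre of the third of the three equal sticks, 110 x 18 x 18 mm; x along it, z up.
- board_mid (a point): Centre of the loose brown board, 260 x 58 x 22 mm (the same as the board of the pile), about 0.23 kg, lying flat on the bench. x runs along it, y across its 58 mm width, z up. (The 140 mm offcut of the same stock is not it.)
- weight_mid (a point): Centre of the dark iron weight, 0.6 to 0.9 kg, 64 mm high over all; this point is 32 mm above its underside. A block 90 x 44 x 30 mm (x, y, z) with a bar handle over it: bar 70 mm long along x, 12 wide, 12 high, its middle 26 mm above this point, 22 mm of free space between bar and block. z up.
- jar: Bystander: a white jar with a cork lid, 72 mm across, 120 mm high, standing on the bench beyond the sticks. Origin: centre of its underside, z up.
Not all that is in view belongs to the job. What is shaped like the part that bears stick_c_mid but yellow is not meant. What is shaped like the part that bears stick_b_mid but pink is not meant.

How it is judged:
By the outcome, as a careful person would: the job done as asked, in the order asked, and still so for the second after the job is handed in, with the robot touching nothing.
It also fails if it takes over 138 s, if anything falls off the work surface, if the arm or the gripper's body presses on something with over 40 N, if the wrist force passes 120 N, or if a joint passes its speed limit or range.

## Robot

A 6-joint arm with a two-finger parallel gripper is mounted at the origin on the work surface. World frame = base frame: x ahead of the robot, y to its left, z up, the work surface at z = 0. Lengths are in mm, angles in rad, forces in N, time in s.
With the tool pointing down it reaches from about 275 to 1000 mm from the base axis. Payload 8.4 kg.
Tool frame: the origin (TCP) lies at the very end of the fingers, on their centre line; the grasp point (between the pads) lies 19 mm behind it (grip_point_offset is the distance from the TCP to the grasp point, in mm); x points along the fingers, z is the direction in which the jaws open and shut, and the axes are right-handed (so a half turn about x gives the same grasp; the last joint's range is limited). The gripper opens to 85 mm and grips with 20 to 120 N. Pads are 22 mm wide; open, the fingers measure 114 mm over their backs; the gripper's body (76 mm by 85 mm) begins 54 mm behind the grasp point. The pads swing forward as they close: fully open they stand 13 mm farther back than shut.
Start: joints at [1.337, 0.353, 1.633, -0, 1.155, -0.002], TCP at [143.579, 608.287, 231.281] pointing down, gripper open.
Joint ranges: [-2.63, 2.63], [-0.92, 2.1], [0.06, 2.66], [-1.3, 4.44], [0, 2.69], [-3.02, 3.02]. Speed limits (rad/s): [2.22, 2.22, 2.79, 3.14, 3.14, 3.14].

## Interface

Orientations are given as a unit quaternion [x, y, z, w].
In Python, from workcell import state, camera, finish_job, grip_point_offset gives the robot as it stands. The module is installed in compiled form; this text tells all that it offers.
- The arm moves only by the tool servo_tool, never from a script. Its argument "increments" is a list of rows, each a list of 2 entries, a list of its own where there are three numbers: the shift along the tool's x, y, z normalised to -1 to 1, where 1 is 40 mm, then the turn about the tool's x normalised to -1 to 1, where 1 is 4 degrees. In form: [[[x, y, z], roll], ...]. A call has 1 to 8 rows; each row shifts and turns the commanded pose from where the row before left it, along the tool's axes as they then stand; what a row does not reach is not made up. A row lasts 1/12 s, in which the tool goes at most 41.7 mm and 7.16 degrees, less where a joint would pass 70% of its speed; a pose out of reach is approached as far as the arm can. A call with a number of a shift or a turn outside -1 to 1 is refused whole. A call with a gripper value outside its range is refused whole. "claw" is the opening, from 0 (shut) to 1 (fully open), set as the call begins (left out, the last holds). The fingers move at their own pace and stop on an object; "newtons" is the grip in N (left out, the last holds). Time passes only in rows, so rows that do not move let the fingers close. It gives the time, the measured TCP pose, the force and the opening at its end, in the units of the state.
- state(): the state, without advancing time (a new reading comes with each control period).
- camera(name): name is "side" or "top"; returns a dict with "color" (420x560x3 uint8, red, green, blue), "range_z" (420x560 float32, mm along the optical axis (not along the pixel's ray), 0 where there is no reading), "mtx" (3x3 intrinsics, pixels), "extrinsics" (4x4, takes a point from camera to world coordinates). Camera axes: x right, y down, z forward; pixel columns grow to the right and rows downward; lengths in mm; the calibration is good to about 2 mm. A picture is of the moment at which its call begins.
- finish_job(): hands the job in, once; it reports no verdict.
The state is a dict: "t": time; "joints": joint angles; "qvel": joint speeds; "joint_torque": joint torques, N m; "position": TCP position; "orientation": TCP orientation; "contact_force": force on the tool from outside, world axes, zero at the start; "ft_torque": the same for the moment, N m; "gripper_width": finger opening in mm.
Only numpy, scipy, OpenCV 4.12 (cv2) and the standard library are available. Lean on these libraries where they do the work, as an engineer would, in place of code of your own. Each camera call takes 0.05 s, during which the arm holds its last target. There are 200 camera calls.

## Working session

There is one attempt and no reset: what is moved stays moved. The work goes in short steps, Python scripts to look and compute and a tool call to move; the robot and the scene stay as the last step left them, time stands still between calls to the robot, and variables do not carry over. Pictures are saved under pics/ and viewed, on a budget of 14 in all, crops included, one or two more only if the job needs it, and the job is handed in when it is done.

Besides the shell and the picture viewer there is one more tool, called after "Call:" as name(argument=value, ...), one argument or row to a line, values as JSON. servo_tool: Moves the arm, as the interface text tells. Its arguments: {"type":"object","properties":{"increments":{"type":"array"},"claw":{"type":"number"},"newtons":{"type":"number"}},"required":["increments"]}

```bash
mkdir -p pics; cat > h.py <<'E'
import numpy as np, cv2
from workcell import state, camera, finish_job, grip_point_offset
def snap(name,f):
    c=camera(name); cv2.imwrite('pics/'+f+'.png',cv2.cvtColor(c['color'],cv2.COLOR_RGB2BGR)); np.savez('pics/'+f+'.npz',**c); return c
def load(f): return np.load('pics/'+f+'.npz')
def world(c):
    d=c['range_z'].astype(float); v,u=np.mgrid[0:d.shape[0],0:d.shape[1]]; K=c['mtx']
    P=np.stack([(u-K[0,2])/K[0,0]*d,(v-K[1,2])/K[1,1]*d,d,np.ones_like(d)],-1)@c['extrinsics'].T
    P=P[...,:3]; P[d==0]=np.nan; return P
E
python3 - <<'E'
from h import *
for n in('top','side'):
    c=snap(n,n+'0'); print(n,c['mtx'],c['extrinsics'])
print(state(),grip_point_offset)
a=cv2.imread('pics/top0.png');b=cv2.imread('pics/side0.png')
E
```

```text
top [[419.29969169   0.         276.94342505]
 [  0.         419.29969169 203.59555445]
 [  0.           0.           1.        ]] [[ 1.41090232e-02 -9.97809062e-01  6.46375366e-02  5.37644830e+02]
 [-9.99882892e-01 -1.44624922e-02 -5.00382435e-03  7.42504792e+01]
 [ 5.92768115e-03 -6.45593680e-02 -9.97896262e-01  1.11722072e+03]
 [ 0.00000000e+00  0.00000000e+00  0.00000000e+00  1.00000000e+00]]
side [[435.95850195   0.         274.90746582]
 [  0.         435.95850195 212.07108768]
 [  0.           0.           1.        ]] [[ 9.68850683e-01 -1.58095270e-01  1.90615422e-01  3.48002932e+02]
 [-2.47642867e-01 -6.22130784e-01  7.42715489e-01 -8.46447474e+02]
 [ 1.16791613e-03 -7.66784959e-01 -6.41903001e-01  8.49154615e+02]
 [ 0.00000000e+00  0.00000000e+00  0.00000000e+00  1.00000000e+00]]
{'t': 0.1, 'joints': array([ 1.33663637e+00,  3.53612386e-01,  1.63407721e+00,  2.71690031e-05,
        1.15521839e+00, -2.39802304e-03]), 'qvel': array([-0.00262829, -0.00230049, -0.00042257, -0.00118112, -0.00047139,
       -0.00122912]), 'joint_torque': array([-5.35876734e-05, -6.06357908e+01, -3.42816281e+01,  3.05671665e-05,
        3.98965189e-03,  1.72372819e-05]), 'position': array([143.44490239, 607.85766362, 230.60837581]), 'orientation': array([-0.43911345,  0.55483062,  0.43855179,  0.55408907]), 'contact_force': array([ 0.14587345, -0.67263306, -0.76846027]), 'ft_torque': array([ 0.03382076,  0.08102504, -0.02739592]), 'gripper_width': 85.3887984073701} 18.700000000000003
```

View pics/top0.png

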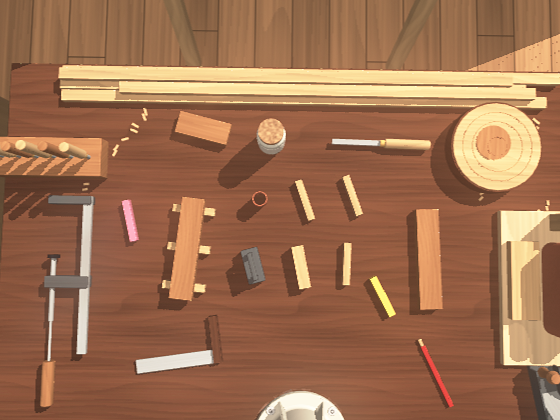

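View pics/side0.png

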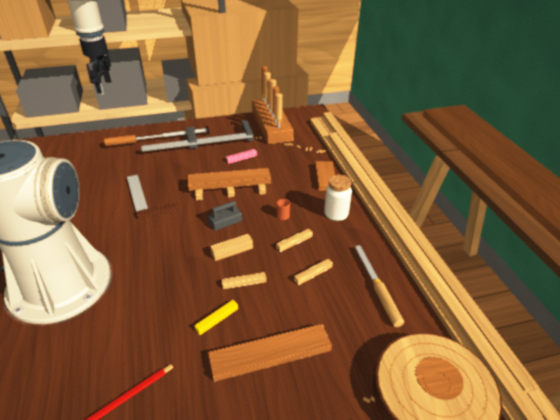

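The top view shows these possible items:
- **Pile:** (187,249).
- **Pale sticks:** (305,200), (352,196), (347,264). The thicker one at (301,268) is presumably the 30 mm decoy.
- **Pink and yellow decoys:** (130,221) and (382,297).
- **Full board:** (429,259). The offcut is at (203,128).
- **Weight:** (252,266).
- **Jar:** (271,136).

Next I'll measure heights and rectangles.

```bash
cat >> h.py <<'E'
def rect(P,box,zlo,zhi,n=''):
    u0,v0,u1,v1=box; Q=P[v0:v1,u0:u1].reshape(-1,3); Q=Q[(Q[:,2]>zlo)&(Q[:,2]<zhi)]
    (c,s,a)=cv2.minAreaRect(Q[:,:2].astype(np.float32))
    if s[0]<s[1]: s=(s[1],s[0]); a+=90
    print(n,'c',np.round(c,1),'size',np.round(s,1),'long-axis deg %.1f'%((a+90)%180-90),'z med %.1f'%np.median(Q[:,2]),len(Q)); return c,a
E
python3 - <<'E'
from h import *
c=load('top0'); P=world(c)
for n,b in dict(s1=(288,175,320,225),s2=(335,170,368,220),s3=(335,238,357,292),thick=(285,240,318,296),yellow=(362,270,402,322),pink=(115,195,145,245),board=(408,200,450,318),weight=(236,240,270,290)).items():
    rect(P,b,9,60,n)
rect(P,(236,240,270,290),24,40,'wblock'); rect(P,(236,240,270,290),48,75,'wbar')
rect(P,(155,190,220,305),32,60,'pileboard'); rect(P,(155,190,220,305),10,30,'bearers')
for b in((196,200,222,220),(196,240,216,258),(186,280,212,300),(160,200,182,216),(158,238,174,254),(156,278,170,294)): rect(P,b,10,30,'br')
rect(P,(250,110,295,160),60,140,'jar');rect(P,(245,185,275,212),10,100,'cup')
print('bench',[np.round(P[v,u],1) for u,v in((330,330),(230,320),(400,200))])
# arm in top view?
for n in('top','side'):
    k=load(n+'0'); E=np.linalg.inv(k['extrinsics']); p=k['mtx']@(E@[143,608,231,1])[:3]; print(n,p[:2]/p[2])
im=cv2.imread('pics/top0.png'); cv2.imwrite('pics/crop1.png',cv2.resize(im[165:325,150:460],None,fx=2.55,fy=2.55,interpolation=cv2.INTER_CUBIC))
E
```

```text
s1 c [621.1  -2.6] size [109.4  17.9] long-axis deg 19.2 z med 16.0 288
s2 c [ 634.8 -128.4] size [109.2  18.7] long-axis deg 20.1 z med 16.0 297
s3 c [ 454.9 -114.1] size [107.7  19.5] long-axis deg -1.7 z med 16.0 305
thick c [445.9   6.3] size [110.3  30.2] long-axis deg 11.5 z med 27.8 510
yellow c [ 372.5 -207.7] size [111.1  18.5] long-axis deg 27.6 z med 15.8 314
pink c [559.8 457.1] size [109.3  20.3] long-axis deg 13.5 z med 16.1 316
board c [ 470.7 -328.3] size [260.4  61. ] long-axis deg 2.0 z med 19.7 2353
weight c [448.1 131. ] size [89.7 44.1] long-axis deg 15.7 z med 28.1 500
wblock c [448.1 131.1] size [89.7 43.8] long-axis deg 15.8 z med 28.0 433
wbar c [448.1 131. ] size [69.8 12.1] long-axis deg 15.3 z med 61.6 143
pileboard c [490.7 299.7] size [260.3  59.1] long-axis deg -6.1 z med 40.2 2361
bearers c [491.6 299.6] size [255.2 110.1] long-axis deg -6.0 z med 18.3 512
br c [589.  247.4] size [50.5 26.5] long-axis deg -6.4 z med 18.2 93
br c [487.5 258.3] size [43.9 26.7] long-axis deg -7.1 z med 18.4 96
br c [383.7 269. ] size [46.7 27. ] long-axis deg -5.4 z med 18.2 103
br c [594.8 333.2] size [20.9 18.7] long-axis deg 89.0 z med 18.3 61
br c [495.4 345.5] size [18.3 16.5] long-axis deg 0.9 z med 17.9 51
br c [395.8 354.7] size [21.4 18.6] long-axis deg 0.6 z med 17.8 66
jar c [775.5  87.8] size [68.4 66.5] long-axis deg -44.2 z med 117.2 727
cup c [619.6 115.5] size [36.5 36. ] long-axis deg 69.2 z med 45.5 74
bench [array([280.3, -74.9,   1.1]), array([302.1, 187.6,  -1.9]), array([ 624.7, -261.5,   -3.2])]
top [ 10.27865087 420.68268504]
side [105.27213769  91.26808278]
```

View pics/crop1.png

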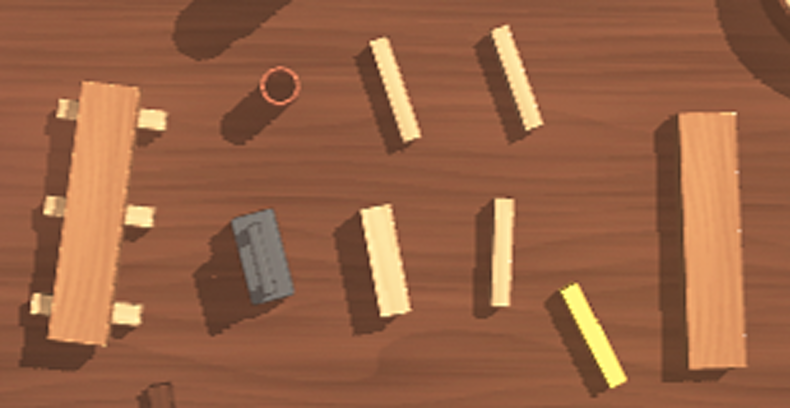

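All eight items are identified. The three pale 18 mm sticks are s1, s2 and s3, the 30 mm stick is the thick one, and the 260 mm board is at (429,259). Next I'll work out the first reach, with s1 going to the +100 bearer.

```bash
cat >> h.py <<'E'
from scipy.spatial.transform import Rotation as Ro
def go(p,yaw=None,st=None):
    """units to go from now; yaw = wanted direction (deg, mod 180) of tool z. translation given in axes AFTER the roll and BEFORE it"""
    s=st or state(); R=Ro.from_quat(s['orientation']).as_matrix(); y=np.degrees(np.arctan2(R[1,2],R[0,2]))
    d=np.array(p,float)-s['position']; out={}
    r=0
    if yaw is not None:
        dy=(yaw-y+90)%180-90; r=-dy/4   # tool x is down
    R2=R@Ro.from_euler('x',r*4,degrees=True).as_matrix()
    print('yaw %.1f tilt %.2f j6 %.2f w %.1f'%(y,R[2,0],s['joints'][5],s['gripper_width']),'pos',np.round(s['position'],1),'F',np.round(s['contact_force'],1))
    print(' roll',round(r,2),'(j6 alt: %+.2f)'%(r-45*np.sign(r)),'| shift before roll',np.round(R.T@d/40,3),'| after',np.round(R2.T@d/40,3))
E
python3 - <<'E'
from h import *
print(np.round(Ro.from_quat(state()['orientation']).as_matrix(),3))
go([621.1,-2.6,150],109.2)
E
```

```text
[[-0.    -0.973  0.23 ]
 [-0.001  0.23   0.973]
 [-1.     0.    -0.001]]
yaw 76.7 tilt -1.00 j6 -0.00 w 85.4 pos [143.4 607.9 230.6] F [ 0.1 -0.7 -0.8]
 roll -8.12 (j6 alt: +36.88) | shift before roll [  2.031 -15.128 -12.108] | after [  2.031  -6.26  -18.337]
```

Call:
servo_tool(
  increments=[
    [[0.1,0,0],-1],
    [[0.1,0,0],-1],
    [[0.1,0,0],-1],
    [[0.1,0,0],-1],
    [[0.1,0,0],-1],
    [[0.1,0,0],-1],
    [[0.1,0,0],-1],
    [[0.1,0,0],-1],
  ],
  claw=0.55,
  newtons=40,
)

```text
t: 0.77
position: [143.5, 608.0, 198.7]
orientation: [0.575, -0.411, -0.575, -0.411]
contact_force: [0.2, 0.4, 0.2]
gripper_width: 46.9
```

Call:
servo_tool(
  increments=[
    [[0,-0.31,-0.91],0],
    [[0,-0.31,-0.91],0],
    [[0,-0.31,-0.91],0],
    [[0,-0.31,-0.91],0],
    [[0,-0.31,-0.91],0],
    [[0,-0.31,-0.91],0],
    [[0,-0.31,-0.91],0],
    [[0,-0.31,-0.91],0],
  ],
)

```text
t: 1.43
position: [331.6, 362.6, 199.1]
orientation: [0.575, -0.412, -0.575, -0.412]
contact_force: [-0.3, 0.2, 0.0]
gripper_width: 47.0
```

Call:
servo_tool(
  increments=[
    [[0,-0.31,-0.91],0],
    [[0,-0.31,-0.91],0],
    [[0,-0.31,-0.91],0],
    [[0,-0.31,-0.91],0],
    [[0,-0.31,-0.91],0],
    [[0,-0.31,-0.91],0],
    [[0,-0.31,-0.91],0],
    [[0,-0.31,-0.91],0],
  ],
)

```text
t: 2.1
position: [519.1, 118.5, 199.1]
orientation: [-0.575, 0.412, 0.575, 0.412]
contact_force: [0.5, 0.9, -0.0]
gripper_width: 46.7
```

Call:
servo_tool(
  increments=[
    [[0,-0.31,-0.91],0],
    [[0,-0.31,-0.91],0],
    [[0,-0.31,-0.91],0],
    [[0,-0.31,-0.91],0],
    [[0,0,0],0],
    [[0,0,0],0],
  ],
)

```text
t: 2.6
position: [612.7, -3.4, 198.6]
orientation: [-0.574, 0.413, 0.574, 0.413]
contact_force: [-0.0, 0.7, -1.1]
gripper_width: 46.9
```

```bash
python3 -c "
from h import *
go([621.1,-2.6,60],109.2);c=snap('top','t1')"
```

```text
yaw 108.6 tilt -1.00 j6 -1.90 w 46.9 pos [612.7  -3.4 198.6] F [-0.   0.7 -1.1]
 roll -0.16 (j6 alt: +44.84) | shift before roll [ 3.464 -0.208 -0.048] | after [ 3.464 -0.207 -0.051]
```

View pics/t1.png

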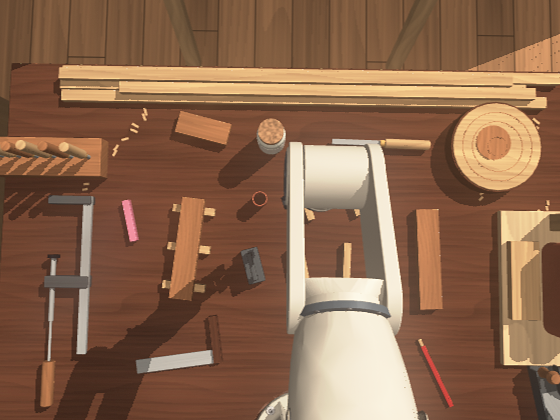

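The arm is above s1 and the jar at (271,136) is untouched. I'll descend, grip and lift.

Call:
servo_tool(
  increments=[
    [[0.7,-0.21,-0.05],-0.16],
    [[0.7,0,0],0],
    [[0.7,0,0],0],
    [[0.7,0,0],0],
    [[0.7,0,0],0],
    [[0.7,0,0],0],
    [[0.35,0,0],0],
    [[0.15,0,0],0],
  ],
)

```text
t: 3.32
position: [618.4, 0.2, 9.0]
orientation: [-0.576, 0.409, 0.578, 0.408]
contact_force: [-0.6, 0.4, -0.6]
gripper_width: 46.9
```

Call:
servo_tool(
  increments=[
    [[0.1,0,0],0],
    [[0.08,0,0],0],
    [[0,0,0],0],
    [[0,0,0],0],
  ],
)

```text
t: 3.65
position: [621.5, -0.7, 5.3]
orientation: [0.577, -0.408, -0.576, -0.409]
contact_force: [0.2, 0.4, 0.5]
gripper_width: 46.8
```

Call:
servo_tool(
  increments=[
    [[0,0,0],0],
    [[0,0,0],0],
    [[0,0,0],0],
    [[0,0,0],0],
    [[0,0,0],0],
    [[0,0,0],0],
  ],
  claw=0,
  newtons=40,
)

```text
t: 4.15
position: [621.4, -0.9, 5.0]
orientation: [0.577, -0.409, -0.577, -0.409]
contact_force: [-1.3, 1.2, 5.3]
gripper_width: 17.0
```

Call:
servo_tool(
  increments=[
    [[-0.3,0,0],0],
    [[-0.7,0,0],0],
    [[-0.8,0,0],0],
    [[-0.8,0,0],0],
    [[-0.8,0,0],0],
    [[-0.6,0,0],0],
    [[0,0,0],0],
  ],
)

```text
t: 4.73
position: [623.8, -0.9, 170.7]
orientation: [0.58, -0.407, -0.574, -0.411]
contact_force: [1.5, -0.2, 0.2]
gripper_width: 17.1
```

```bash
python3 -c "
from h import *
go([590.3,289.1,150],-6);go([590.3,289.1,150],-6)"
```

```text
yaw 109.4 tilt -1.00 j6 -1.91 w 17.1 pos [623.8  -0.9 170.7] F [ 1.5 -0.2  0.2]
 roll -16.16 (j6 alt: +28.84) | shift before roll [ 0.509 -1.609  7.118] | after [ 0.509 -7.122  1.594]
yaw 109.4 tilt -1.00 j6 -1.91 w 17.1 pos [623.8  -0.9 170.7] F [ 1.5 -0.2  0.2]
 roll -16.16 (j6 alt: +28.84) | shift before roll [ 0.509 -1.609  7.118] | after [ 0.509 -7.122  1.594]
```

Call:
servo_tool(
  increments=[
    [[0,0,0],-1],
    [[0,0,0],-1],
    [[0,0,0],-1],
    [[0,0,0],-1],
    [[0,0,0],-1],
    [[0,0,0],-1],
    [[0,0,0],-1],
    [[0,0,0],-1],
  ],
)

```text
t: 5.4
position: [620.3, -0.8, 164.1]
orientation: [-0.668, 0.233, 0.668, 0.233]
contact_force: [-0.3, -0.1, -0.1]
gripper_width: 16.5
```

Call:
servo_tool(
  increments=[
    [[0,0,0],-1],
    [[0,0,0],-1],
    [[0,0,0],-1],
    [[0,0,0],-1],
    [[0,0,0],-1],
    [[0,0,0],-1],
    [[0,0,0],-1],
    [[0,0,0],-1],
  ],
)

```text
t: 6.07
position: [620.3, 1.1, 164.1]
orientation: [-0.706, 0.044, 0.706, 0.04]
contact_force: [0.0, -0.9, 0.3]
gripper_width: 17.0
```

Call:
servo_tool(
  increments=[
    [[0,-0.9,0.2],0],
    [[0,-0.9,0.2],0],
    [[0,-0.9,0.2],0],
    [[0,-0.9,0.2],0],
    [[0.1,-0.9,0.2],0],
    [[0.1,-0.9,0.2],0],
    [[0.1,-0.9,0.2],0],
    [[0.1,-0.8,0.2],0],
  ],
)

```text
t: 6.73
position: [590.4, 293.1, 146.7]
orientation: [0.706, -0.044, -0.706, -0.041]
contact_force: [1.2, 0.4, -1.4]
gripper_width: 16.9
```

Call:
servo_tool(
  increments=[
    [[0.4,0,0],0],
    [[0.4,0,0],0],
    [[0.2,0,0],0],
    [[0,0,0],0],
    [[0,0,0],0],
    [[0,0,0],0],
  ],
)

```text
t: 7.23
position: [591.7, 290.5, 107.6]
orientation: [0.706, -0.044, -0.705, -0.041]
contact_force: [0.3, 0.1, -0.6]
gripper_width: 16.9
```

```bash
python3 -c "
from h import *
go([590.4,290,48],-6);c=snap('side','s1')
cv2.imwrite('pics/s1c.png',cv2.resize(cv2.imread('pics/s1.png')[100:300,130:390],None,fx=3,fy=3,interpolation=cv2.INTER_CUBIC))"
```

```text
yaw 173.1 tilt -1.00 j6 -2.56 w 16.9 pos [591.7 290.5 107.6] F [ 0.3  0.1 -0.6]
 roll -0.23 (j6 alt: +44.77) | shift before roll [1.491 0.01  0.033] | after [1.491 0.01  0.033]
```

View pics/s1c.png

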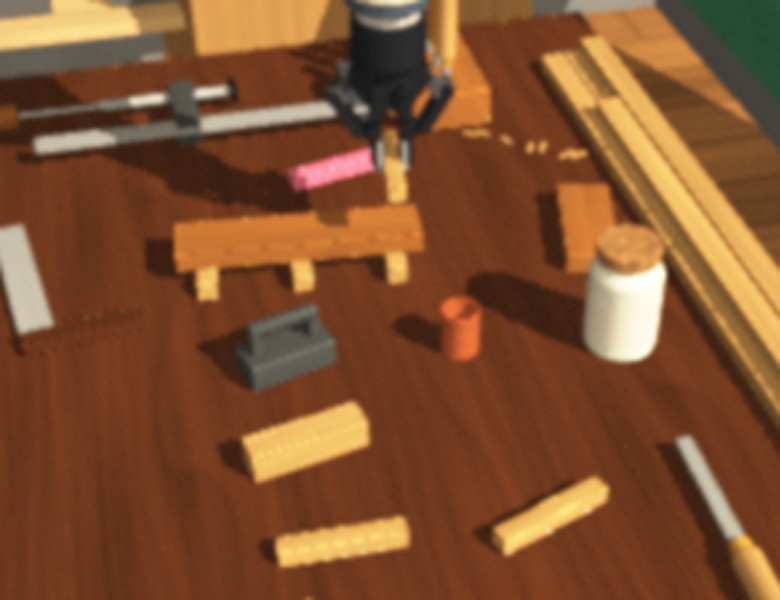

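The stick at (397,175) in the crop is aligned over the +100 bearer at (397,265). I'll lower it, release and rise.

Call:
servo_tool(
  increments=[
    [[0.5,0.01,0.03],-0.23],
    [[0.4,0,0],0],
    [[0.3,0,0],0],
    [[0.15,0,0],0],
    [[0.1,0,0],0],
    [[0.04,0,0],0],
    [[0,0,0],0],
    [[0,0,0],0],
  ],
)

```text
t: 7.95
position: [590.4, 290.5, 47.9]
orientation: [0.707, -0.038, -0.706, -0.035]
contact_force: [1.3, -0.2, 0.3]
gripper_width: 17.1
```

Call:
servo_tool(
  increments=[
    [[0.02,0,0],0],
    [[0,0,0],0],
    [[0,0,0],0],
  ],
)

```text
t: 8.2
position: [590.5, 290.5, 47.1]
orientation: [0.707, -0.038, -0.706, -0.035]
contact_force: [0.4, -1.1, 3.6]
gripper_width: 17.0
```

Call:
servo_tool(
  increments=[
    [[0,0,0],0],
    [[0,0,0],0],
    [[0,0,0],0],
    [[0,0,0],0],
    [[0,0,0],0],
  ],
  claw=0.55,
)

```text
t: 8.62
position: [589.8, 290.2, 46.2]
orientation: [-0.706, 0.038, 0.706, 0.035]
contact_force: [-0.5, 0.4, -0.0]
gripper_width: 46.7
```

Call:
servo_tool(
  increments=[
    [[-0.3,0,0],0],
    [[-0.6,0,0],0],
    [[-0.8,0,0],0],
    [[-0.8,0,0],0],
    [[-0.8,0,0],0],
    [[0,0,0],0],
  ],
)

```text
t: 9.12
position: [593.2, 292.5, 186.4]
orientation: [0.709, -0.036, -0.703, -0.037]
contact_force: [1.2, -0.1, 0.2]
gripper_width: 46.9
```

```bash
python3 -c "
from h import *
go([634.8,-128.4,150],110.1)"
```

```text
yaw 174.0 tilt -1.00 j6 -2.58 w 46.9 pos [593.2 292.5 186.4] F [ 1.2 -0.1  0.2]
 roll 15.99 (j6 alt: -29.01) | shift before roll [ 0.918 10.36  -2.116] | after [  0.918   2.649 -10.237]
```

Call:
servo_tool(
  increments=[
    [[0,0,0],1],
    [[0,0,0],1],
    [[0,0,0],1],
    [[0,0,0],1],
    [[0,0,0],1],
    [[0,0,0],1],
    [[0,0,0],1],
    [[0,0,0],1],
  ],
)

```text
t: 9.78
position: [589.9, 290.9, 179.1]
orientation: [0.669, -0.232, -0.668, -0.23]
contact_force: [-0.3, 0.2, 0.4]
gripper_width: 47.3
```

Call:
servo_tool(
  increments=[
    [[0,0,0],1],
    [[0,0,0],1],
    [[0,0,0],1],
    [[0,0,0],1],
    [[0,0,0],1],
    [[0,0,0],1],
    [[0,0,0],1],
    [[0,0,0],1],
  ],
)

```text
t: 10.45
position: [589.9, 290.9, 179.0]
orientation: [0.58, -0.407, -0.578, -0.405]
contact_force: [0.6, -0.0, 0.8]
gripper_width: 46.8
```

Call:
servo_tool(
  increments=[
    [[0,0.22,-0.85],0],
    [[0,0.22,-0.85],0],
    [[0,0.22,-0.85],0],
    [[0,0.22,-0.85],0],
    [[0,0.22,-0.85],0],
    [[0,0.22,-0.85],0],
  ],
)

```text
t: 10.95
position: [610.2, 79.5, 180.1]
orientation: [0.581, -0.406, -0.578, -0.404]
contact_force: [-0.2, 0.6, 0.5]
gripper_width: 46.9
```

Call:
servo_tool(
  increments=[
    [[0.1,0.22,-0.85],0],
    [[0.1,0.22,-0.85],0],
    [[0.1,0.22,-0.85],0],
    [[0.2,0.22,-0.85],0],
    [[0.2,0.22,-0.85],0],
    [[0.2,0.22,-0.85],0],
    [[0,0,0],0],
    [[0,0,0],0],
  ],
)

```text
t: 11.62
position: [630.3, -130.5, 144.2]
orientation: [0.58, -0.408, -0.578, -0.405]
contact_force: [-0.1, 0.2, 0.5]
gripper_width: 46.8
```

```bash
python3 -c "
from h import *
go([634.8,-128.4,4],110.1)
P=world(snap('top','t2'));rect(P,(155,180,222,320),49,90,'stick');rect(P,(155,190,220,305),32,48,'pile')"
```

```text
yaw 109.9 tilt -1.00 j6 -2.12 w 46.8 pos [ 630.3 -130.5  144.2] F [-0.1  0.2  0.5]
 roll -0.06 (j6 alt: +44.94) | shift before roll [ 3.506 -0.132  0.026] | after [ 3.506 -0.132  0.025]
stick c [591.  288.9] size [110.2  18. ] long-axis deg 84.1 z med 58.0 313
pile c [489.2 287.2] size [260.7  84. ] long-axis deg -6.1 z med 40.2 2203
```

The first stick measures (591.0, 288.9) at 84.1°, against a target of (590.3, 289.1) at 83.9°. Now the second.

Call:
servo_tool(
  increments=[
    [[0.7,-0.13,0.03],0],
    [[0.7,0,0],0],
    [[0.7,0,0],0],
    [[0.6,0,0],0],
    [[0.4,0,0],0],
    [[0.2,0,0],0],
    [[0.1,0,0],0],
    [[0.08,0,0],0],
  ],
)

```text
t: 12.33
position: [635.6, -125.7, 5.6]
orientation: [0.581, -0.406, -0.578, -0.404]
contact_force: [-0.6, -0.6, 0.1]
gripper_width: 46.9
```

Call:
servo_tool(
  increments=[
    [[0,0,0],0],
    [[0,0,0],0],
    [[0,0,0],0],
    [[0,0,0],0],
  ],
)

```text
t: 12.67
position: [635.6, -126.6, 6.0]
orientation: [0.581, -0.406, -0.578, -0.404]
contact_force: [0.2, 0.2, 1.1]
gripper_width: 46.7
```

Call:
servo_tool(
  increments=[
    [[0,0,0],0],
    [[0,0,0],0],
    [[0,0,0],0],
    [[0,0,0],0],
    [[0,0,0],0],
    [[0,0,0],0],
  ],
  claw=0,
  newtons=40,
)

```text
t: 13.17
position: [635.3, -126.7, 5.5]
orientation: [0.581, -0.407, -0.578, -0.404]
contact_force: [-0.6, -0.1, 5.0]
gripper_width: 17.1
```

Call:
servo_tool(
  increments=[
    [[-0.3,0,0],0],
    [[-0.7,0,0],0],
    [[-0.8,0,0],0],
    [[-0.8,0,0],0],
    [[-0.8,0,0],0],
    [[-0.6,0,0],0],
    [[0,0,0],0],
    [[0,0,0],0],
  ],
)

```text
t: 13.83
position: [635.9, -125.9, 167.3]
orientation: [0.581, -0.406, -0.577, -0.405]
contact_force: [-0.7, -0.1, -0.5]
gripper_width: 16.7
```

```bash
python3 -c "
from h import *
go([490.6,299.7,150],-6)"
```

```text
yaw 110.0 tilt -1.00 j6 -2.11 w 16.7 pos [ 635.9 -125.9  167.3] F [-0.7 -0.1 -0.5]
 roll -15.99 (j6 alt: +29.01) | shift before roll [ 0.364 -0.235 11.244] | after [  0.364 -10.205   4.726]
```

The second stick is gripped. Joint 6 would leave its range if I rolled here, so I'll travel first and roll at the pile.

Call:
servo_tool(
  increments=[
    [[0,-0.02,0.9],0],
    [[0,-0.02,0.9],0],
    [[0,-0.02,0.9],0],
    [[0,-0.02,0.9],0],
    [[0,-0.02,0.9],0],
    [[0,-0.02,0.9],0],
    [[0,-0.02,0.9],0],
    [[0,-0.02,0.9],0],
  ],
)

```text
t: 14.5
position: [540.4, 148.1, 162.4]
orientation: [0.58, -0.407, -0.579, -0.403]
contact_force: [-0.3, 0.8, -0.9]
gripper_width: 16.9
```

Call:
servo_tool(
  increments=[
    [[0,-0.02,0.9],0],
    [[0,-0.02,0.9],0],
    [[0,-0.02,0.9],0],
    [[0,-0.02,0.9],0],
    [[0,0,0.4],0],
  ],
)

```text
t: 14.92
position: [488.1, 301.3, 161.7]
orientation: [0.58, -0.407, -0.579, -0.403]
contact_force: [0.7, 0.0, -0.8]
gripper_width: 16.7
```

Call:
servo_tool(
  increments=[
    [[0,0,0],-1],
    [[0,0,0],-1],
    [[0,0,0],-1],
    [[0,0,0],-1],
    [[0,0,0],-1],
    [[0,0,0],-1],
    [[0,0,0],-1],
    [[0,0,0],-1],
  ],
)

```text
t: 15.58
position: [489.4, 297.7, 161.6]
orientation: [-0.669, 0.231, 0.669, 0.226]
contact_force: [-0.1, 0.6, -0.2]
gripper_width: 16.8
```

Call:
servo_tool(
  increments=[
    [[0.1,0,0],-1],
    [[0.2,0,0],-1],
    [[0.2,0,0],-1],
    [[0.2,0,0],-1],
    [[0.2,0,0],-1],
    [[0.2,0,0],-1],
    [[0.2,0,0],-1],
    [[0.1,0,0],-1],
  ],
)

```text
t: 16.25
position: [488.9, 297.2, 104.7]
orientation: [-0.705, 0.038, 0.707, 0.033]
contact_force: [-1.2, -0.3, -0.1]
gripper_width: 16.6
```

Call:
servo_tool(
  increments=[
    [[0,0,0],0],
    [[0,0,0],0],
  ],
)

```text
t: 16.42
position: [489.5, 297.6, 106.0]
orientation: [-0.705, 0.04, 0.707, 0.035]
contact_force: [0.4, -0.1, -0.8]
gripper_width: 16.4
```

```bash
python3 -c "
from h import *
go([490.2,300.9,48.2],-6)"
```

```text
yaw 173.9 tilt -1.00 j6 -2.49 w 16.4 pos [489.5 297.6 106. ] F [ 0.4 -0.1 -0.8]
 roll -0.02 (j6 alt: +44.98) | shift before roll [ 1.443 -0.094 -0.01 ] | after [ 1.443 -0.094 -0.01 ]
```

Call:
servo_tool(
  increments=[
    [[0.5,-0.09,-0.01],0],
    [[0.4,0,0],0],
    [[0.3,0,0],0],
    [[0.12,0,0],0],
    [[0.08,0,0],0],
    [[0.04,0,0],0],
    [[0,0,0],0],
    [[0,0,0],0],
  ],
)

```text
t: 17.08
position: [491.6, 301.6, 50.1]
orientation: [0.707, -0.038, -0.706, -0.035]
contact_force: [0.5, 0.1, 0.4]
gripper_width: 17.0
```

Call:
servo_tool(
  increments=[
    [[0.02,0,0],0],
    [[0,0,0],0],
    [[0,0,0],0],
  ],
)

```text
t: 17.33
position: [491.4, 301.5, 49.0]
orientation: [0.706, -0.038, -0.706, -0.035]
contact_force: [-0.7, 0.5, -1.3]
gripper_width: 16.9
```

Call:
servo_tool(
  increments=[
    [[0,0,0],0],
    [[0,0,0],0],
    [[0,0,0],0],
    [[0,0,0],0],
    [[0,0,0],0],
  ],
  claw=0.55,
)

```text
t: 17.75
position: [491.2, 301.4, 48.7]
orientation: [0.706, -0.038, -0.706, -0.035]
contact_force: [0.3, -0.4, -0.6]
gripper_width: 46.9
```

Call:
servo_tool(
  increments=[
    [[-0.3,0,0],0],
    [[-0.6,0,0],0],
    [[-0.8,0,0],0],
    [[-0.8,0,0],0],
    [[-0.8,0,0],0],
    [[0,0,0],0],
    [[0,0,0],0],
  ],
)

```text
t: 18.33
position: [492.4, 302.7, 183.6]
orientation: [0.708, -0.037, -0.705, -0.036]
contact_force: [0.3, -0.6, -0.4]
gripper_width: 47.1
```

```bash
python3 -c "
from h import *
go([455,-114.1,150],88.3)"
```

```text
yaw 174.0 tilt -1.00 j6 -2.48 w 47.1 pos [492.4 302.7 183.6] F [ 0.3 -0.6 -0.4]
 roll 21.44 (j6 alt: -23.56) | shift before roll [ 0.856 10.46  -0.147] | after [  0.856   0.629 -10.442]
```

Call:
servo_tool(
  increments=[
    [[0,0,0],1],
    [[0,0,0],1],
    [[0,0,0],1],
    [[0,0,0],1],
    [[0,0,0],1],
    [[0,0,0],1],
    [[0,0,0],1],
    [[0,0,0],1],
  ],
)

```text
t: 19.0
position: [490.4, 301.4, 179.4]
orientation: [-0.668, 0.233, 0.668, 0.229]
contact_force: [-0.2, -0.5, -0.3]
gripper_width: 47.3
```

Call:
servo_tool(
  increments=[
    [[0,0,0],1],
    [[0,0,0],1],
    [[0,0,0],1],
    [[0,0,0],1],
    [[0,0,0],1],
    [[0,0,0],1],
    [[0,0,0],1],
    [[0,0,0],1],
  ],
)

```text
t: 19.67
position: [490.3, 301.5, 179.4]
orientation: [0.579, -0.408, -0.578, -0.404]
contact_force: [-0.5, 0.1, 0.3]
gripper_width: 47.0
```

Call:
servo_tool(
  increments=[
    [[0,0,0],1],
    [[0,0,0],1],
    [[0,0,0],1],
    [[0,0,0],1],
    [[0,0,0],1],
    [[0,0,0],0.44],
  ],
)

```text
t: 20.17
position: [490.4, 301.4, 179.4]
orientation: [-0.492, 0.51, 0.49, 0.506]
contact_force: [1.6, 0.8, -0.7]
gripper_width: 46.9
```

Call:
servo_tool(
  increments=[
    [[0,0.05,-0.87],0],
    [[0,0.05,-0.87],0],
    [[0,0.05,-0.87],0],
    [[0,0.05,-0.87],0],
    [[0,0.05,-0.87],0],
    [[0,0.05,-0.87],0],
  ],
)

```text
t: 20.67
position: [471.6, 92.0, 180.6]
orientation: [-0.493, 0.509, 0.492, 0.506]
contact_force: [0.9, 0.2, 0.4]
gripper_width: 47.1
```

Call:
servo_tool(
  increments=[
    [[0.1,0.05,-0.87],0],
    [[0.1,0.05,-0.87],0],
    [[0.1,0.05,-0.87],0],
    [[0.1,0.05,-0.87],0],
    [[0.2,0.05,-0.87],0],
    [[0.2,0.05,-0.87],0],
    [[0,0,0],0],
    [[0,0,0],0],
  ],
)

```text
t: 21.33
position: [453.3, -116.0, 149.4]
orientation: [-0.492, 0.51, 0.491, 0.507]
contact_force: [-0.1, 0.9, 1.0]
gripper_width: 47.2
```

```bash
python3 -c "
from h import *
go([455,-114.1,4],88.3)
P=world(snap('top','t3'));rect(P,(155,180,222,226),49,90,'stick1');rect(P,(155,228,222,270),49,90,'stick2')"
```

```text
yaw 88.1 tilt -1.00 j6 -1.78 w 47.2 pos [ 453.3 -116.   149.4] F [-0.1  0.9  1. ]
 roll -0.06 (j6 alt: +44.94) | shift before roll [ 3.634 -0.049  0.064] | after [ 3.634 -0.049  0.064]
stick1 c [591. 289.] size [110.1  18. ] long-axis deg 84.0 z med 58.1 315
stick2 c [492. 300.] size [110.2  18.2] long-axis deg 84.3 z med 58.0 325
```

Both placed sticks are within about 1 mm. Now the third.

Call:
servo_tool(
  increments=[
    [[0.7,-0.05,0.03],0],
    [[0.7,0,0],0],
    [[0.7,0,0],0],
    [[0.6,0,0],0],
    [[0.45,0,0],0],
    [[0.25,0,0],0],
    [[0.15,0,0],0],
    [[0.07,0,0],0],
  ],
)

```text
t: 22.05
position: [456.8, -113.5, 5.4]
orientation: [-0.494, 0.508, 0.492, 0.506]
contact_force: [-0.3, -0.3, 0.2]
gripper_width: 47.0
```

Call:
servo_tool(
  increments=[
    [[0,0,0],0],
    [[0,0,0],0],
    [[0,0,0],0],
    [[0,0,0],0],
  ],
)

```text
t: 22.38
position: [457.4, -114.5, 6.6]
orientation: [-0.494, 0.508, 0.491, 0.507]
contact_force: [0.3, -0.1, 0.3]
gripper_width: 46.9
```

Call:
servo_tool(
  increments=[
    [[0,0,0],0],
    [[0,0,0],0],
    [[0,0,0],0],
    [[0,0,0],0],
    [[0,0,0],0],
    [[0,0,0],0],
  ],
  claw=0,
  newtons=40,
)

```text
t: 22.88
position: [457.0, -114.5, 6.3]
orientation: [-0.494, 0.508, 0.491, 0.506]
contact_force: [-0.9, -0.0, 7.8]
gripper_width: 17.0
```

Call:
servo_tool(
  increments=[
    [[-0.3,0,0],0],
    [[-0.7,0,0],0],
    [[-0.8,0,0],0],
    [[-0.8,0,0],0],
    [[-0.8,0,0],0],
    [[-0.6,0,0],0],
    [[0,0,0],0],
    [[0,0,0],0],
  ],
)

```text
t: 23.55
position: [457.7, -113.9, 167.1]
orientation: [-0.495, 0.508, 0.49, 0.507]
contact_force: [-0.4, 0.8, -0.3]
gripper_width: 16.7
```

```bash
python3 -c "
from h import *
go([391.0,311.0,150],-6)"
```

```text
yaw 88.3 tilt -1.00 j6 -1.78 w 16.7 pos [ 457.7 -113.9  167.1] F [-0.4  0.8 -0.3]
 roll -21.43 (j6 alt: +23.57) | shift before roll [ 0.366  1.986 10.57 ] | after [  0.366 -10.392   2.769]
```

Call:
servo_tool(
  increments=[
    [[0,0.17,0.88],0],
    [[0,0.17,0.88],0],
    [[0,0.17,0.88],0],
    [[0,0.17,0.88],0],
    [[0,0.17,0.88],0],
    [[0,0.17,0.88],0],
    [[0,0.17,0.88],0],
    [[0,0.17,0.88],0],
  ],
)

```text
t: 24.22
position: [409.3, 170.7, 163.1]
orientation: [-0.493, 0.509, 0.492, 0.506]
contact_force: [-0.0, -0.0, 0.2]
gripper_width: 16.6
```

Call:
servo_tool(
  increments=[
    [[0,0.17,0.88],0],
    [[0,0.17,0.88],0],
    [[0,0.17,0.88],0],
    [[0,0.17,0.88],0],
  ],
)

```text
t: 24.55
position: [386.3, 312.1, 162.2]
orientation: [-0.494, 0.509, 0.491, 0.505]
contact_force: [0.7, -0.2, -0.1]
gripper_width: 17.2
```

Call:
servo_tool(
  increments=[
    [[0,0,0],-1],
    [[0,0,0],-1],
    [[0,0,0],-1],
    [[0,0,0],-1],
    [[0,0,0],-1],
    [[0,0,0],-1],
    [[0,0,0],-1],
    [[0,0,0],-1],
  ],
)

```text
t: 25.22
position: [387.0, 310.3, 162.1]
orientation: [0.614, -0.353, -0.613, -0.349]
contact_force: [0.1, 0.8, 0.1]
gripper_width: 16.8
```

Call:
servo_tool(
  increments=[
    [[0,0,0],-1],
    [[0,0,0],-1],
    [[0,0,0],-1],
    [[0,0,0],-1],
    [[0,0,0],-1],
    [[0,0,0],-1],
    [[0,0,0],-1],
    [[0,0,0],-1],
  ],
)

```text
t: 25.88
position: [387.0, 310.3, 162.1]
orientation: [-0.687, 0.171, 0.687, 0.166]
contact_force: [-0.5, -0.4, -0.6]
gripper_width: 16.9
```

Call:
servo_tool(
  increments=[
    [[0.3,0,0],-1],
    [[0.3,0,0],-1],
    [[0.3,0,0],-1],
    [[0.3,0,0],-1],
    [[0.2,0,0],-1],
    [[0.1,0,0],-0.43],
    [[0,0,0],0],
    [[0,0,0],0],
  ],
)

```text
t: 26.55
position: [387.1, 310.0, 102.6]
orientation: [-0.706, 0.04, 0.707, 0.035]
contact_force: [0.8, -0.1, 0.1]
gripper_width: 17.0
```

```bash
python3 -c "
from h import *
go([391.0,312.3,48.6],-6)"
```

```text
yaw 173.9 tilt -1.00 j6 -2.36 w 17.0 pos [387.1 310.  102.6] F [ 0.8 -0.1  0.1]
 roll -0.02 (j6 alt: +44.98) | shift before roll [ 1.349 -0.075 -0.093] | after [ 1.349 -0.075 -0.094]
```

Call:
servo_tool(
  increments=[
    [[0.5,-0.07,-0.09],0],
    [[0.4,0,0],0],
    [[0.25,0,0],0],
    [[0.05,0,0],0],
    [[0,0,0],0],
    [[0,0,0],0],
    [[0,0,0],0],
  ],
)

```text
t: 27.13
position: [392.1, 313.3, 56.6]
orientation: [0.707, -0.038, -0.706, -0.036]
contact_force: [0.0, -1.2, -0.4]
gripper_width: 16.8
```

```bash
python3 -c "
from h import *
go([391.0,312.3,48.4],-6)"
```

```text
yaw 174.0 tilt -1.00 j6 -2.36 w 16.8 pos [392.1 313.3  56.6] F [ 0.  -1.2 -0.4]
 roll -0.0 (j6 alt: +45.00) | shift before roll [0.205 0.026 0.026] | after [0.205 0.026 0.026]
```

Call:
servo_tool(
  increments=[
    [[0.1,0.03,0.03],0],
    [[0.07,0,0],0],
    [[0.04,0,0],0],
    [[0,0,0],0],
    [[0,0,0],0],
    [[0,0,0],0],
  ],
)

```text
t: 27.63
position: [390.4, 311.7, 48.2]
orientation: [0.706, -0.039, -0.706, -0.035]
contact_force: [-3.0, -3.8, 13.0]
gripper_width: 16.8
```

Call:
servo_tool(
  increments=[
    [[0,0,0],0],
    [[0,0,0],0],
    [[0,0,0],0],
    [[0,0,0],0],
    [[0,0,0],0],
  ],
  claw=0.55,
)

```text
t: 28.05
position: [390.3, 311.8, 47.3]
orientation: [0.706, -0.039, -0.706, -0.035]
contact_force: [0.0, -0.0, -0.0]
gripper_width: 47.2
```

Call:
servo_tool(
  increments=[
    [[-0.3,0,0],0],
    [[-0.6,0,0],0],
    [[-0.8,0,0],0],
    [[-0.8,0,0],0],
    [[-0.8,0,0],0],
    [[0,0,0],0],
    [[0,0,0],0],
  ],
)

```text
t: 28.63
position: [391.4, 313.2, 181.1]
orientation: [0.707, -0.038, -0.705, -0.036]
contact_force: [0.1, -0.2, 0.8]
gripper_width: 47.1
```

```bash
python3 -c "
from h import *
go([470.7,-328.3,150],92)"
```

```text
yaw 174.0 tilt -1.00 j6 -2.36 w 47.1 pos [391.4 313.2 181.1] F [ 0.1 -0.2  0.8]
 roll 20.5 (j6 alt: -24.50) | shift before roll [ 0.817 15.742 -3.643] | after [  0.817  -1.42  -16.096]
```

Call:
servo_tool(
  increments=[
    [[0,0,0],1],
    [[0,0,0],1],
    [[0,0,0],1],
    [[0,0,0],1],
    [[0,0,0],1],
    [[0,0,0],1],
    [[0,0,0],1],
    [[0,0,0],1],
  ],
  claw=1,
)

```text
t: 29.3
position: [389.5, 311.7, 177.7]
orientation: [-0.668, 0.234, 0.668, 0.229]
contact_force: [-0.8, -0.4, -0.3]
gripper_width: 85.1
```

Call:
servo_tool(
  increments=[
    [[0,0,0],1],
    [[0,0,0],1],
    [[0,0,0],1],
    [[0,0,0],1],
    [[0,0,0],1],
    [[0,0,0],1],
    [[0,0,0],1],
    [[0,0,0],1],
  ],
)

```text
t: 29.97
position: [389.6, 311.7, 177.7]
orientation: [0.579, -0.409, -0.578, -0.404]
contact_force: [0.0, -0.8, 0.0]
gripper_width: 85.4
```

Call:
servo_tool(
  increments=[
    [[0,0,0],1],
    [[0,0,0],1],
    [[0,0,0],1],
    [[0,0,0],1],
    [[0,0,0],0.5],
  ],
)

```text
t: 30.38
position: [389.6, 311.7, 177.7]
orientation: [0.509, -0.494, -0.507, -0.49]
contact_force: [0.4, 0.2, 0.6]
gripper_width: 85.2
```

Call:
servo_tool(
  increments=[
    [[0,-0.08,-0.89],0],
    [[0,-0.08,-0.89],0],
    [[0,-0.08,-0.89],0],
    [[0,-0.08,-0.89],0],
    [[0,-0.08,-0.89],0],
    [[0,-0.08,-0.89],0],
    [[0,-0.08,-0.89],0],
    [[0,-0.08,-0.89],0],
  ],
)

```text
t: 31.05
position: [424.8, 27.0, 179.3]
orientation: [0.509, -0.493, -0.508, -0.489]
contact_force: [1.6, 0.1, -0.6]
gripper_width: 85.5
```

Call:
servo_tool(
  increments=[
    [[0,-0.08,-0.89],0],
    [[0,-0.08,-0.89],0],
    [[0,-0.08,-0.89],0],
    [[0,-0.08,-0.89],0],
    [[0,-0.08,-0.89],0],
    [[0,-0.08,-0.89],0],
    [[0,-0.08,-0.89],0],
    [[0,-0.08,-0.89],0],
  ],
)

```text
t: 31.72
position: [460.5, -256.5, 180.3]
orientation: [0.509, -0.493, -0.508, -0.49]
contact_force: [0.8, -0.1, -0.3]
gripper_width: 85.5
```

Call:
servo_tool(
  increments=[
    [[0.2,-0.08,-0.89],0],
    [[0.4,-0.08,-0.89],0],
    [[0.5,0,0],0],
    [[0.5,0,0],0],
    [[0.5,0,0],0],
    [[0,0,0],0],
    [[0,0,0],0],
    [[0,0,0],0],
  ],
)

```text
t: 32.38
position: [470.5, -326.2, 98.4]
orientation: [0.51, -0.492, -0.508, -0.49]
contact_force: [-0.0, 0.4, 0.5]
gripper_width: 85.0
```

```bash
python3 -c "
from h import *
go([470.7,-328.3,5],92)
P=world(snap('top','t4'));rect(P,(155,180,222,226),49,90,'stick1');rect(P,(155,228,222,270),49,90,'stick2');rect(P,(145,270,222,310),49,90,'stick3')
for b in((196,200,222,220),(196,240,216,258),(186,280,212,300),(160,200,182,216),(158,238,174,254),(156,278,170,294)): rect(P,b,10,30,'br')
rect(P,(155,190,220,305),32,50,'pile')
c=snap('side','s4');cv2.imwrite('pics/s4c.png',cv2.resize(cv2.imread('pics/s4.png')[120:400,130:400],None,fx=2.1,fy=2.1,interpolation=cv2.INTER_CUBIC))"
```

```text
yaw 92.0 tilt -1.00 j6 -2.21 w 85.0 pos [ 470.5 -326.2   98.4] F [-0.   0.4  0.5]
 roll 0.01 (j6 alt: -44.99) | shift before roll [ 2.335 -0.006 -0.043] | after [ 2.335 -0.006 -0.043]
stick1 c [591.  289.2] size [110.2  17.9] long-axis deg 84.2 z med 58.2 310
stick2 c [492.  300.3] size [109.9  18.1] long-axis deg 84.5 z med 58.2 326
stick3 c [391.2 309.8] size [110.4  18.6] long-axis deg 84.0 z med 58.0 345
br c [589.2 247.3] size [50.5 26.3] long-axis deg -5.9 z med 18.5 29
br c [487.8 257.9] size [44.2 27. ] long-axis deg -5.4 z med 18.7 29
br c [383.6 269. ] size [46.4 26.8] long-axis deg -5.8 z med 18.7 39
br c [585.9 334.3] size [18.8  1.9] long-axis deg 82.7 z med 18.1 7
br c [504.5 342. ] size [8.3 0.1] long-axis deg -88.9 z med 18.1 4
br c [404.3 355.1] size [20.6  5.2] long-axis deg 79.2 z med 17.3 17
pile c [490.4 296.7] size [260.1 104.4] long-axis deg -5.9 z med 40.2 1878
```

View pics/s4c.png

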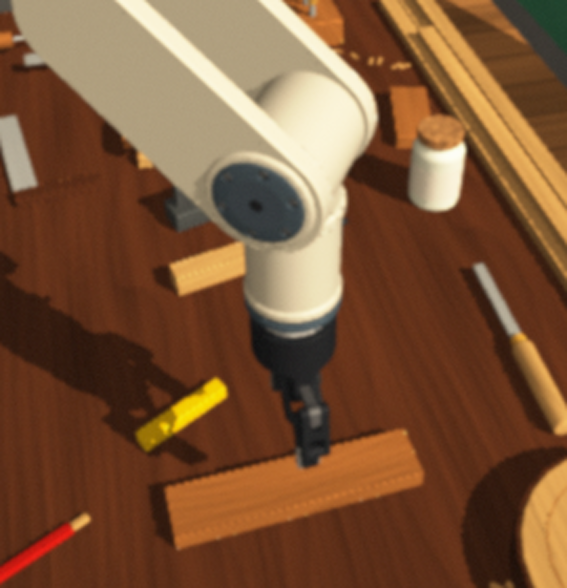

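The sticks are on the pile to within 1.2 mm and the gripper straddles the full board. I'll descend, grip and lift.

Call:
servo_tool(
  increments=[
    [[0.6,0,-0.04],0],
    [[0.6,0,0],0],
    [[0.5,0,0],0],
    [[0.35,0,0],0],
    [[0.2,0,0],0],
    [[0.1,0,0],0],
    [[0,0,0],0],
    [[0,0,0],0],
  ],
)

```text
t: 33.15
position: [471.1, -328.7, 5.3]
orientation: [0.51, -0.492, -0.507, -0.49]
contact_force: [-0.7, 0.6, 0.2]
gripper_width: 85.1
```

Call:
servo_tool(
  increments=[
    [[0,0,0],0],
    [[0,0,0],0],
  ],
)

```text
t: 33.32
position: [471.1, -328.8, 5.3]
orientation: [0.51, -0.492, -0.507, -0.49]
contact_force: [-1.3, -0.1, -0.3]
gripper_width: 85.2
```

Call:
servo_tool(
  increments=[
    [[0,0,0],0],
    [[0,0,0],0],
    [[0,0,0],0],
    [[0,0,0],0],
    [[0,0,0],0],
    [[0,0,0],0],
  ],
  claw=0,
  newtons=70,
)

```text
t: 33.82
position: [470.8, -328.6, 5.2]
orientation: [0.51, -0.492, -0.507, -0.49]
contact_force: [-1.1, 1.6, 8.8]
gripper_width: 56.6
```

Call:
servo_tool(
  increments=[
    [[-0.2,0,0],0],
    [[-0.3,0,0],0],
    [[-0.5,0,0],0],
    [[-0.6,0,0],0],
    [[-0.7,0,0],0],
    [[-0.7,0,0],0],
    [[-0.6,0,0],0],
    [[-0.5,0,0],0],
  ],
)

```text
t: 34.48
position: [470.7, -327.8, 171.3]
orientation: [0.511, -0.492, -0.507, -0.49]
contact_force: [0.4, -0.1, -1.7]
gripper_width: 56.2
```

```bash
python3 -c "
from h import *
go([490.4,299.8,170],84)
c=snap('side','s5');cv2.imwrite('pics/s5c.png',cv2.resize(cv2.imread('pics/s5.png')[120:400,130:400],None,fx=2.1,fy=2.1,interpolation=cv2.INTER_CUBIC))"
```

```text
yaw 92.0 tilt -1.00 j6 -2.21 w 56.2 pos [ 470.7 -327.8  171.3] F [ 0.4 -0.1 -1.7]
 roll 2.0 (j6 alt: -43.00) | shift before roll [-0.055 -1.041 15.663] | after [-0.055  1.151 15.655]
```

View pics/s5c.png

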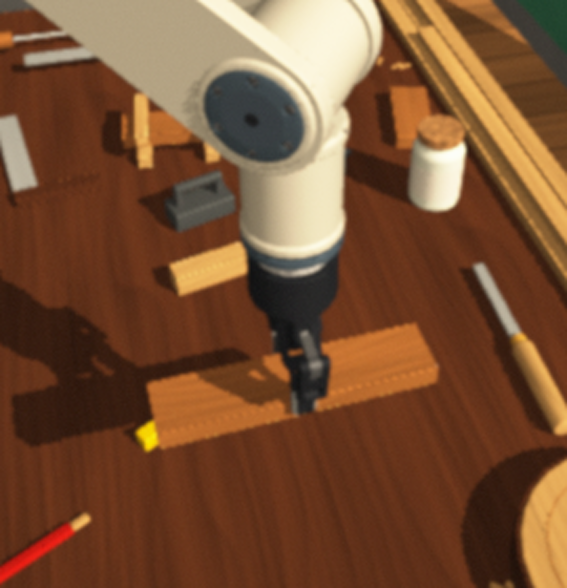

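The board is held level at its middle. I'll carry it over.

Call:
servo_tool(
  increments=[
    [[0,-0.02,0.3],0],
    [[0,-0.04,0.6],0],
    [[0,-0.05,0.8],0],
    [[0,-0.05,0.8],0],
    [[0,-0.05,0.8],0],
    [[0,-0.05,0.8],0],
    [[0,-0.05,0.8],0],
    [[0,-0.05,0.8],0],
  ],
)

```text
t: 35.2
position: [475.5, -97.1, 166.4]
orientation: [0.509, -0.493, -0.508, -0.49]
contact_force: [1.5, 0.1, -2.5]
gripper_width: 56.0
```

Call:
servo_tool(
  increments=[
    [[0,-0.05,0.8],0],
    [[0,-0.05,0.8],0],
    [[0,-0.05,0.8],0],
    [[0,-0.05,0.8],0],
    [[0,-0.05,0.8],0],
    [[0,-0.05,0.8],0],
    [[0,-0.05,0.8],0],
    [[0,-0.05,0.8],0],
  ],
)

```text
t: 35.87
position: [482.3, 158.8, 165.3]
orientation: [0.51, -0.493, -0.508, -0.489]
contact_force: [0.9, -0.6, -1.7]
gripper_width: 56.7
```

Call:
servo_tool(
  increments=[
    [[0,-0.05,0.8],0],
    [[0,-0.05,0.8],0],
    [[0,-0.05,0.8],0],
    [[0,-0.04,0.6],0],
    [[0,-0.03,0.5],0],
    [[0,-0.03,0.4],0],
    [[0,0,0.2],0],
  ],
)

```text
t: 36.45
position: [487.3, 323.1, 164.6]
orientation: [0.51, -0.492, -0.508, -0.489]
contact_force: [-0.3, -0.3, -2.3]
gripper_width: 56.1
```

Call:
servo_tool(
  increments=[
    [[0.2,0,0],0.4],
    [[0.3,0,0],0.6],
    [[0.3,0,0],0.6],
    [[0.3,0,0],0.4],
    [[0.3,0,0],0],
    [[0.2,0,0],0],
    [[0,0,0],0],
    [[0,0,0],0],
  ],
)

```text
t: 37.12
position: [487.9, 320.7, 101.0]
orientation: [-0.474, 0.527, 0.472, 0.524]
contact_force: [1.2, 0.1, -2.3]
gripper_width: 56.4
```

```bash
python3 -c "
from h import *
go([490.0,299.6,80],84)"
```

```text
yaw 84.0 tilt -1.00 j6 -0.88 w 56.4 pos [487.9 320.7 101. ] F [ 1.2  0.1 -2.3]
 roll 0.01 (j6 alt: -44.99) | shift before roll [ 0.527 -0.108 -0.515] | after [ 0.527 -0.109 -0.515]
```

Call:
servo_tool(
  increments=[
    [[0,-0.04,-0.2],0],
    [[0,-0.04,-0.2],0],
    [[0,-0.03,-0.12],0],
    [[0.3,0,0],0],
    [[0.2,0,0],0],
    [[0,0,0],0],
    [[0,0,0],0],
    [[0,0,0],0],
  ],
)

```text
t: 37.78
position: [490.3, 300.0, 81.2]
orientation: [-0.474, 0.527, 0.472, 0.524]
contact_force: [-0.4, 0.1, -1.7]
gripper_width: 56.1
```

```bash
python3 -c "
from h import *
go([490.0,299.6,65.5],84)
P=world(snap('top','t6'));rect(P,(140,170,225,325),76,110,'board');rect(P,(140,170,225,325),51,63,'sticks')
c=snap('side','s6');cv2.imwrite('pics/s6c.png',cv2.resize(cv2.imread('pics/s6.png')[120:240,150:310],None,fx=4,fy=4,interpolation=cv2.INTER_CUBIC))"
```

```text
yaw 84.0 tilt -1.00 j6 -0.91 w 56.1 pos [490.3 300.   81.2] F [-0.4  0.1 -1.7]
 roll 0.01 (j6 alt: -44.99) | shift before roll [ 0.393  0.006 -0.009] | after [ 0.393  0.006 -0.009]
board c [520.6 294.3] size [200.7  61.7] long-axis deg -3.2 z med 95.9 1216
sticks c [491.  299.5] size [219.2 110.1] long-axis deg -6.0 z med 58.1 231
```

View pics/s6c.png

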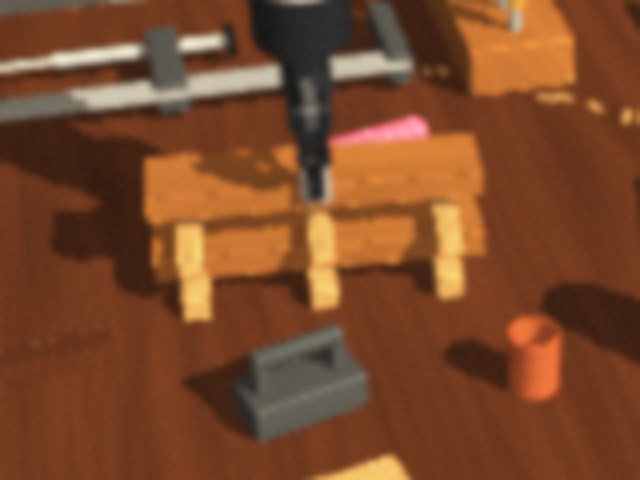

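The held board hovers parallel over the pile, with its ends at x≈145 and 483 against 152 and 485 for the board below; being nearer the camera accounts for the difference. I'll lower it.

Call:
servo_tool(
  increments=[
    [[0.15,0,-0.01],0],
    [[0.1,0,0],0],
    [[0.07,0,0],0],
    [[0.05,0,0],0],
    [[0,0,0],0],
    [[0,0,0],0],
    [[0,0,0],0],
  ],
)

```text
t: 38.47
position: [490.4, 299.5, 66.8]
orientation: [-0.474, 0.526, 0.472, 0.524]
contact_force: [-0.2, 0.1, -1.7]
gripper_width: 56.3
```

```bash
python3 -c "
from h import *
go([490.0,299.6,65.2],84)
P=world(snap('top','t7'));rect(P,(140,170,225,325),70,90,'board');rect(P,(140,170,225,325),51,63,'sticks')
E=P[170:240,140:225].reshape(-1,3);E=E[(E[:,2]>70)&(E[:,2]<90)];print(E[E[:,0]>595].mean(0),E[:,2].std())"
```

```text
yaw 84.0 tilt -1.00 j6 -0.91 w 56.3 pos [490.4 299.5  66.8] F [-0.2  0.1 -1.7]
 roll 0.0 (j6 alt: -45.00) | shift before roll [0.039 0.01  0.003] | after [0.039 0.01  0.003]
board c [491.4 299.7] size [258.6  58.5] long-axis deg -6.0 z med 81.7 1122
sticks c [500.1 298.9] size [236.9 111.2] long-axis deg -5.9 z med 58.2 233
[607.19563308 287.99259815  81.64075877] 2.2743051419312383
```

The board is over the pile to within 0.7 mm. I'll set it down and release.

Call:
servo_tool(
  increments=[
    [[0.02,0.01,0],0],
    [[0.02,0,0],0],
    [[0,0,0],0],
    [[0,0,0],0],
    [[0,0,0],0],
  ],
)

```text
t: 38.93
position: [490.0, 299.5, 65.3]
orientation: [-0.474, 0.526, 0.472, 0.524]
contact_force: [0.3, 1.1, 0.9]
gripper_width: 56.3
```

Call:
servo_tool(
  increments=[
    [[0,0,0],0],
    [[0,0,0],0],
    [[0,0,0],0],
    [[0,0,0],0],
    [[0,0,0],0],
  ],
  claw=1,
)

```text
t: 39.35
position: [490.0, 299.4, 65.1]
orientation: [-0.474, 0.526, 0.472, 0.524]
contact_force: [0.2, 0.7, 0.5]
gripper_width: 85.4
```

Call:
servo_tool(
  increments=[
    [[-0.2,0,0],0],
    [[-0.4,0,0],0],
    [[-0.7,0,0],0],
    [[-0.8,0,0],0],
    [[-0.8,0,0],0],
    [[0,0,0],0],
    [[0,0,0],0],
  ],
)

```text
t: 39.93
position: [491.1, 300.7, 183.7]
orientation: [-0.475, 0.525, 0.472, 0.526]
contact_force: [-0.6, 0.6, -0.5]
gripper_width: 85.1
```

```bash
python3 -c "
from h import *
go([448.1,131.0,150],105.5)"
```

```text
yaw 84.0 tilt -1.00 j6 -0.91 w 85.1 pos [491.1 300.7 183.7] F [-0.6  0.6 -0.5]
 roll -5.37 (j6 alt: +39.63) | shift before roll [ 0.846  0.63  -4.33 ] | after [ 0.846  2.173 -3.798]
```

Call:
servo_tool(
  increments=[
    [[0,0,0],-1],
    [[0,0,0],-1],
    [[0,0,0],-1],
    [[0,0,0],-1],
    [[0,0,0],-1],
    [[0,0,0],-0.37],
  ],
  claw=0.5,
)

```text
t: 40.43
position: [489.1, 299.4, 179.7]
orientation: [0.564, -0.429, -0.563, -0.425]
contact_force: [0.6, 0.5, 0.4]
gripper_width: 43.0
```

Call:
servo_tool(
  increments=[
    [[0,0.36,-0.63],0],
    [[0,0.36,-0.63],0],
    [[0,0.36,-0.63],0],
    [[0,0.36,-0.63],0],
    [[0,0.36,-0.63],0],
    [[0,0.36,-0.63],0],
  ],
)

```text
t: 40.93
position: [445.5, 129.7, 180.7]
orientation: [0.563, -0.43, -0.562, -0.426]
contact_force: [0.7, 0.1, -0.1]
gripper_width: 43.0
```

Call:
servo_tool(
  increments=[
    [[0.4,0,0],0],
    [[0.5,0,0],0],
    [[0.5,0,0],0],
    [[0.4,0,0],0],
    [[0,0,0],0],
    [[0,0,0],0],
    [[0,0,0],0],
  ],
)

```text
t: 41.52
position: [447.0, 130.9, 110.1]
orientation: [0.564, -0.429, -0.562, -0.427]
contact_force: [-0.1, 0.6, 0.6]
gripper_width: 42.4
```

```bash
python3 -c "
from h import *
go([448.1,131.0,39],105.5)
P=world(snap('top','t8'));rect(P,(140,170,225,325),70,90,'board');rect(P,(140,170,225,325),51,63,'sticks');rect(P,(140,170,225,325),10,30,'bearers')
c=snap('side','s8');cv2.imwrite('pics/s8c.png',cv2.resize(cv2.imread('pics/s8.png')[110:270,150:310],None,fx=3.7,fy=3.7,interpolation=cv2.INTER_CUBIC))"
```

```text
yaw 105.5 tilt -1.00 j6 -1.55 w 42.4 pos [447.  130.9 110.1] F [-0.1  0.6  0.6]
 roll -0.0 (j6 alt: +45.00) | shift before roll [ 1.777 -0.03   0.004] | after [ 1.777 -0.03   0.004]
board c [490.2 300.1] size [260.1  59.1] long-axis deg -6.0 z med 80.2 2531
sticks c [493.1 299.9] size [251.2 110.2] long-axis deg -6.3 z med 58.2 353
bearers c [508.1 297.3] size [222.1 109.3] long-axis deg -6.3 z med 19.8 93
```

View pics/s8c.png

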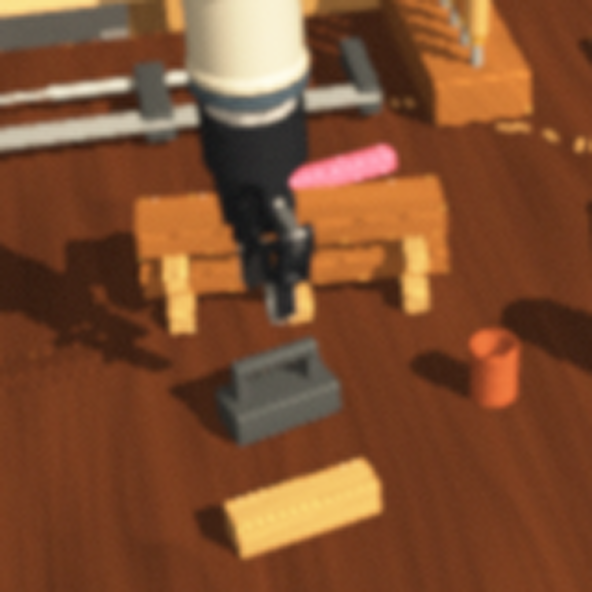

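The board is flush: it measures (490.2, 300.1) at -6.0°, against (490.7, 299.7) at -6.1° for the pile. Now I'll take the weight by its bar.

Call:
servo_tool(
  increments=[
    [[0.5,-0.02,0],0],
    [[0.5,0,0],0],
    [[0.4,0,0],0],
    [[0.2,0,0],0],
    [[0.1,0,0],0],
    [[0.05,0,0],0],
    [[0,0,0],0],
    [[0,0,0],0],
  ],
)

```text
t: 42.28
position: [448.4, 130.9, 40.6]
orientation: [0.564, -0.429, -0.562, -0.427]
contact_force: [1.3, -1.0, 0.0]
gripper_width: 42.4
```

Call:
servo_tool(
  increments=[
    [[0,0,0],0],
    [[0,0,0],0],
    [[0,0,0],0],
  ],
)

```text
t: 42.53
position: [448.1, 130.8, 40.3]
orientation: [0.564, -0.429, -0.562, -0.427]
contact_force: [0.0, 0.1, -0.0]
gripper_width: 42.8
```

Call:
servo_tool(
  increments=[
    [[0,0,0],0],
    [[0,0,0],0],
    [[0,0,0],0],
    [[0,0,0],0],
    [[0,0,0],0],
    [[0,0,0],0],
    [[0,0,0],0],
  ],
  claw=0,
  newtons=100,
)

```text
t: 43.12
position: [447.9, 130.6, 40.2]
orientation: [0.564, -0.429, -0.562, -0.427]
contact_force: [-1.1, -1.6, 6.0]
gripper_width: 10.0
```

Call:
servo_tool(
  increments=[
    [[-0.1,0,0],0],
    [[-0.3,0,0],0],
    [[-0.5,0,0],0],
    [[-0.6,0,0],0],
    [[-0.7,0,0],0],
    [[-0.7,0,0],0],
    [[-0.7,0,0],0],
    [[-0.3,0,0],0],
  ],
)

```text
t: 43.78
position: [448.4, 131.7, 198.8]
orientation: [0.564, -0.429, -0.561, -0.428]
contact_force: [1.8, 0.8, -7.1]
gripper_width: 10.2
```

Call:
servo_tool(
  increments=[
    [[0,0,0],0],
    [[0,0,0],0],
    [[0,0,0],0],
  ],
)

```text
t: 44.03
position: [446.5, 131.1, 194.3]
orientation: [0.563, -0.43, -0.562, -0.426]
contact_force: [-0.0, -0.4, -7.9]
gripper_width: 10.2
```

```bash
python3 -c "
from h import *
go([490.0,299.8,185],84)"
```

```text
yaw 105.5 tilt -1.00 j6 -1.55 w 10.2 pos [446.5 131.1 194.3] F [-0.  -0.4 -7.9]
 roll 5.37 (j6 alt: -39.63) | shift before roll [ 0.208 -2.176  3.775] | after [ 0.208 -0.642  4.31 ]
```

Call:
servo_tool(
  increments=[
    [[0,-0.15,0.25],0],
    [[0,-0.3,0.55],0],
    [[0,-0.35,0.6],0],
    [[0,-0.35,0.6],0],
    [[0,-0.35,0.6],0],
    [[0,-0.33,0.55],0],
    [[0,-0.22,0.4],0],
    [[0,-0.12,0.2],0],
  ],
)

```text
t: 44.7
position: [491.1, 301.7, 193.2]
orientation: [0.564, -0.429, -0.563, -0.426]
contact_force: [-0.0, -0.0, -7.1]
gripper_width: 10.3
```

Call:
servo_tool(
  increments=[
    [[0,0,0],0.4],
    [[0.1,0,0],0.9],
    [[0.2,0,0],1],
    [[0.2,0,0],1],
    [[0.2,0,0],1],
    [[0.2,0,0],0.7],
    [[0.1,0,0],0.37],
    [[0,0,0],0],
  ],
)

```text
t: 45.37
position: [489.9, 298.1, 152.6]
orientation: [-0.474, 0.528, 0.472, 0.523]
contact_force: [-0.1, -0.3, -6.7]
gripper_width: 10.0
```

Call:
servo_tool(
  increments=[
    [[0,0,0],0],
    [[0,0,0],0],
    [[0,0,0],0],
  ],
)

```text
t: 45.62
position: [491.5, 299.1, 155.2]
orientation: [-0.475, 0.526, 0.472, 0.524]
contact_force: [0.8, 0.5, -6.8]
gripper_width: 9.9
```

```bash
python3 -c "
from h import *
go([490.0,299.8,123],84)"
```

```text
yaw 84.0 tilt -1.00 j6 -0.92 w 9.9 pos [491.5 299.1 155.2] F [ 0.8  0.5 -6.8]
 roll 0.01 (j6 alt: -44.99) | shift before roll [0.804 0.039 0.018] | after [0.804 0.039 0.018]
```

Call:
servo_tool(
  increments=[
    [[0.25,0.04,0.02],0],
    [[0.2,0,0],0],
    [[0.15,0,0],0],
    [[0.08,0,0],0],
    [[0.04,0,0],0],
    [[0,0,0],0],
    [[0,0,0],0],
    [[0,0,0],0],
  ],
)

```text
t: 46.28
position: [490.2, 300.0, 126.6]
orientation: [-0.474, 0.526, 0.472, 0.525]
contact_force: [0.2, 0.3, -7.0]
gripper_width: 9.9
```

```bash
python3 -c "
from h import *
go([490.0,299.8,122.2],84)
c=snap('side','s9');cv2.imwrite('pics/s9c.png',cv2.resize(cv2.imread('pics/s9.png')[90:230,150:310],None,fx=4,fy=4,interpolation=cv2.INTER_CUBIC))"
```

```text
yaw 84.0 tilt -1.00 j6 -0.91 w 9.9 pos [490.2 300.  126.6] F [ 0.2  0.3 -7. ]
 roll 0.0 (j6 alt: -45.00) | shift before roll [ 0.11   0.004 -0.005] | after [ 0.11   0.004 -0.005]
```

View pics/s9c.png

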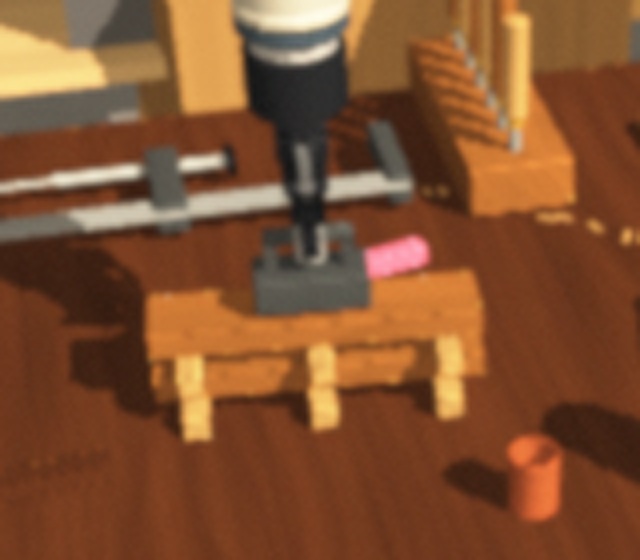

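The weight hangs upright over the middle at (312,285). I'll lower the last 4 mm slowly.

Call:
servo_tool(
  increments=[
    [[0.03,0,0],0],
    [[0.03,0,0],0],
    [[0.02,0,0],0],
    [[0.02,0,0],0],
    [[0,0,0],0],
    [[0,0,0],0],
    [[0,0,0],0],
  ],
)

```text
t: 46.92
position: [489.9, 299.8, 122.3]
orientation: [-0.474, 0.526, 0.472, 0.524]
contact_force: [0.3, -0.6, -5.8]
gripper_width: 9.9
```

```bash
python3 -c "
from h import *
go([490.0,299.8,122.2],84)"
```

```text
yaw 84.0 tilt -1.00 j6 -0.91 w 9.9 pos [489.9 299.8 122.3] F [ 0.3 -0.6 -5.8]
 roll 0.0 (j6 alt: -45.00) | shift before roll [ 0.003 -0.002 -0.   ] | after [ 0.003 -0.002 -0.   ]
```

Contact is starting, with the force down from -7.0 to -5.8 N. I'll lower a hair more, release, rise and swing clear to the side for the last check.

Call:
servo_tool(
  increments=[
    [[0.02,0,0],0],
    [[0.01,0,0],0],
    [[0,0,0],0],
    [[0,0,0],0],
  ],
)

```text
t: 47.25
position: [490.0, 299.8, 122.2]
orientation: [-0.474, 0.526, 0.472, 0.525]
contact_force: [-3.2, -2.4, 5.5]
gripper_width: 9.9
```

Call:
servo_tool(
  increments=[
    [[0,0,0],0],
    [[0,0,0],0],
    [[0,0,0],0],
    [[0,0,0],0],
    [[0,0,0],0],
  ],
  claw=0.5,
)

```text
t: 47.67
position: [490.1, 299.9, 121.2]
orientation: [-0.474, 0.526, 0.472, 0.525]
contact_force: [-1.2, -0.6, -0.5]
gripper_width: 42.8
```

Call:
servo_tool(
  increments=[
    [[-0.1,0,0],0],
    [[-0.3,0,0],0],
    [[-0.6,0,0],0],
    [[-0.8,0,0],0],
    [[-0.8,0,0],0],
    [[-0.6,0,0],0],
    [[-0.2,0,0],0],
    [[0,0,0],0],
  ],
)

```text
t: 48.33
position: [491.1, 301.2, 260.4]
orientation: [-0.475, 0.525, 0.472, 0.526]
contact_force: [-0.7, 0.6, -1.5]
gripper_width: 43.0
```

Call:
servo_tool(
  increments=[
    [[0,0,-0.5],0],
    [[0,0,-0.8],0],
    [[0,0,-0.8],0],
    [[0,0,-0.8],0],
    [[0,0,-0.8],0],
    [[0,0,-0.8],0],
    [[0,0,-0.5],0],
    [[0,0,0],0],
  ],
)

```text
t: 49.0
position: [467.4, 98.3, 256.7]
orientation: [-0.474, 0.528, 0.472, 0.524]
contact_force: [-0.3, -0.9, -0.6]
gripper_width: 42.6
```

Call:
servo_tool(
  increments=[
    [[0,0,-0.5],0],
    [[0,0,-0.5],0],
    [[0,0,-0.3],0],
    [[0,0,0],0],
    [[0,0,0],0],
    [[0,0,0],0],
  ],
)

```text
t: 49.5
position: [463.5, 50.5, 257.7]
orientation: [-0.474, 0.527, 0.472, 0.524]
contact_force: [-0.3, 0.0, 0.4]
gripper_width: 43.0
```

```bash
python3 -c "
from h import *
P=world(snap('top','t10'));B=(130,150,228,330)
rect(P,B,70,88,'board');rect(P,B,103,118,'wblock');rect(P,B,130,160,'wbar');rect(P,B,51,63,'sticks')
for b in((155,170,222,226),(155,228,222,270),(140,270,222,315)): rect(P,b,51,65,'st')
rect(P,(250,110,295,160),60,140,'jar')
c=snap('side','s10');a=cv2.imread('pics/t10.png')[100:340,120:320];b=cv2.imread('pics/s10.png')[90:250,150:360]
r=lambda i,h:cv2.resize(i,(int(i.shape[1]*h/i.shape[0]),h),interpolation=cv2.INTER_CUBIC)
cv2.imwrite('pics/f.png',np.hstack([r(a,340),r(b,340)]))"
```

```text
board c [490.3 300.1] size [260.   59.5] long-axis deg -6.0 z med 80.1 1818
wblock c [490.  300.1] size [90.  44.7] long-axis deg -5.9 z med 110.0 516
wbar c [490.  299.7] size [70.  12.4] long-axis deg -5.8 z med 143.5 177
sticks c [493.1 299.8] size [251.1 111.3] long-axis deg -5.9 z med 58.3 447
st c [595.4 286.4] size [108.2  58.1] long-axis deg 66.8 z med 58.5 148
st c [481.3 295.3] size [101.5  87.2] long-axis deg -68.9 z med 58.3 157
st c [389.5 308.6] size [104.6  60.1] long-axis deg -73.8 z med 58.1 158
jar c [775.4  87.7] size [68.5 67.3] long-axis deg -45.0 z med 117.2 728
```

View pics/f.png

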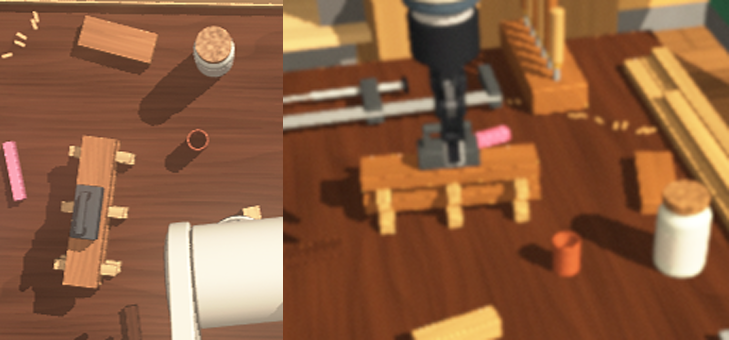

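The weight stands upright in the middle, the board is flush over the sticks, the jar is standing and the gripper is clear. I'm handing in.

```bash
python3 -c "
from h import *
print(finish_job(), state()['t'])"
```

```text
the job is handed in; nothing more can be done
the job is handed in; nothing more can be done
```

The next course is on the pile and the job is handed in, at about 50 s of the 138 s allowed. I laid the three 18 mm sticks over the bearers, set the full-length board on them, and stood the iron weight on its middle last.

- **Sticks:** before the board went on, all three measured within about 1.2 mm of the bearer lines and at 84.0° to 84.5°, against the bearers' 83.9°.
- **Board:** it sits at (490.3, 300.1) at -6.0°. The board below measured (490.7, 299.7) at -6.1° at the start, so they are flush to about 0.5 mm.
- **Weight:** its block measures (490.0, 300.1) at -5.9°, upright and centred to about 0.3 mm. It was set down with only about 5 N on the wrist just before release.
- **Jar and pile:** the jar is still standing at its starting position. The pile had not moved when I checked it after the sticks went on.
- **Checks that disagreed:** in the last picture the re-fit of each stick was no use, because the new board covers their middles. The sticks' outer ends all still show where they should. Camera heights read about 2 mm low throughout, within the stated calibration.

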